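# Loosen the board vise two turns and move the board up to its stop

## Robot

A 6-joint arm with a two-finger parallel gripper is mounted at the origin on a cart in front of the work surface, level with it; the furniture and walls round the work are solid. World frame = base frame: x ahead of the robot, y to its left, z up, the work surface at z = 0. Lengths are in mm, angles in rad, forces in N, time in s.
With the tool pointing down it reaches from about 350 to 975 mm from the base axis. Payload 7.1 kg.
Tool frame: the origin (TCP) lies at the very end of the fingers, on their centre line; the grasp point (between the pads) lies 19 mm behind it; z points along the fingers, y is the direction in which the jaws open and shut (so a half turn about z gives the same grasp; the last joint's range is limited). The gripper opens to 88 mm and grips with 3 to 60 N. Pads are 20 mm wide; open, the fingers measure 115 mm over their backs; the gripper's body (75 mm by 178 mm) begins 61 mm behind the grasp point.
Start: joints at [-1.254, 0.423, 1.63, -0, 1.089, -0.019], TCP at [205.97, -590.069, 222.675] pointing down, gripper open.
Joint ranges: [-3, 3], [-0.9, 2.11], [0.09, 2.58], [-1.31, 4.45], [0.11, 2.69], [-2.54, 2.54]. Speed limits (rad/s): [2.39, 2.39, 3.01, 3.14, 3.14, 3.14].

## Interface

Orientations are given as a rotation vector (axis times angle).
In Python, from workcell import monitor, vision, order, find_in, regions_of, place_of gives the robot as it stands. The module is installed in compiled form; this text tells all that it offers.
- The arm moves only by the tool carry_out, never from a script. Its argument "targets" is a list of rows, each a list of 3 entries, a list of its own where there are three numbers: the turn, a rotation vector about the world's x, y, z in degrees, then the shift along the world's x, y, z in mm, then the finger opening in mm, from 0 to 87.8. In form: [[[rx, ry, rz], [x, y, z], hand], ...]. A call has 1 to 10 rows; each row is the pose to reach, as a shift and turn from the pose commanded when the call began; what a row does not reach only later rows make up. A row lasts 1/12 s, in which the tool goes at most 41.7 mm and 7.16 degrees, less where a joint would pass 70% of its speed; a pose out of reach is approached as far as the arm can. A call with a gripper value outside its range is refused whole. The fingers move at their own pace and stop on an object; the grip force is fixed at half the most. Time passes only in rows, so rows that repeat a pose let the fingers close. It gives the time, the measured TCP pose, the force and the opening at its end, in the units of the state.
- monitor.get_obs(): the state, without advancing time (a new reading comes with each control period).
- vision.get_image(name): name is "side" or "top" or "wrist"; returns the picture (480x640x3 uint8, red, green, blue); there is no depth.
- vision.camera_model(name): a dict with "K" (3x3 intrinsics, pixels), "rvec" (rotation vector, rad) and "tvec" (3), from world to camera coordinates, as OpenCV has them. Camera axes: x right, y down, z forward; pixel columns grow to the right and rows downward; lengths in mm; the calibration is good to about 2 mm. The wrist camera is an equidistant fisheye: a pixel r from the principal point sees the ray r / f radians off the axis. A picture is of the moment at which its call begins: read the wrist's pose just before it. camera_model takes no time and is no camera call; for the wrist camera it gives the pose at the moment of the call.
- order.close_job(): hands the job in, once; it reports no verdict.
Trained networks look in the newest picture that a camera, given by its name, has taken for a name from the list of things; names that differ only in an ending like _2 or _b are one class to them, and where a whole thing is asked for, a point or a joint stands for the part that bears it (a point fixed in the world has none). Each returns a list of dicts, best first, with "confidence" (0 to 1); they miss things now and then, are a little off and sometimes report something else, mostly with a low value. They report only what shows in the picture. A call takes as long as a camera call.
- find_in(query, camera): "point" ([x, y, z] in mm, in the coordinates of the camera as it stood for that picture, good to about 4 mm: the middle of the surface that is visible of it).
- regions_of(query, camera): "mask" (480x640 bool, what is visible of it).
- place_of(query, camera): "point" ([x, y, z] in mm, in the coordinates of the camera as it stood for that picture, good to about 4 mm: a listed point, or the origin of a listed thing).
The state is a dict: "t": time; "qpos": joint angles; "qvel": joint speeds; "joint_torque": joint torques, N m; "ee_pos": TCP position; "orientation": TCP orientation; "ft_force": force on the tool from outside, world axes, zero at the start; "moment": the same for the moment, N m; "width": finger opening in mm.
Only numpy, scipy, OpenCV 4.12 (cv2) and the standard library are available. Lean on these libraries where they do the work, as an engineer would, in place of code of your own. Each camera call takes 0.05 s, during which the arm holds its last target.

## Task

Make room in the board vise for a second circuit board. With a fingertip, roll the knurled thumbwheel two full turns in the loosening direction (its top towards the end-stop side of the vise) so that the clamped board comes free, then push that board along the jaws with a fingertip until it lies flat against the end stop. Only roll and push: do not lift the board, do not force it along while it is still gripped, leave the wheel at two turns, and leave the spare board, the flux pot and the brush alone.

Things in the scene. Friction and masses are not known exactly. Their poses are not given: they have to be found in the camera images.
- vise: Grey and aluminium board vise fixed on the worktop, jaws along its y. Origin: underside, under mid-channel. Its +x runs along the screw from thumbwheel (-x end, robot side) to fixed jaw, +y along the jaws to the end stop, z up. Jaws: y -66 to 66 mm, 12 mm thick, tops at z 48 mm, inner faces at x +25 (fixed) and -25 mm (moving), 6 mm deep ledges at z 40 mm. Base x -65 to 40, y -69 to 72, top z 11 mm.
- channel_mouth (a point): Middle of the open -y end of the channel between the jaws, at ledge height (vise frame 0, -66, 40 mm), axes as the vise's. Between the ledges the channel is open downwards, 38 mm wide when clamped, free to 29 mm above the worktop (8 mm guide rods below, at y -48 and +48 mm). Nothing stands before this mouth. Between moving jaw and thumbwheel: an end plate, x -62 to -52 mm, top z 40 mm.
- end_stop (a point): Middle of the inner face of the steel end stop that closes the channel's +y end (vise frame 0, 66, 40 mm; at ledge height), axes as the vise's. The stop is 6 mm thick (y 66 to 72 mm), covers x -13 to +37 mm and its top is at z 52 mm. It does not move.
- wheel_centre (a point): Centre of the brass knurled thumbwheel: 32 mm diameter, 14 mm wide along the vise's x, axis level along that x, 34 mm above the worktop, so the rim's top is at 50 mm (jaws 48 mm, end plate 40 mm). At vise x -77 mm, y 0 at the start; it moves 2 mm outward (-x) per turn loosened. Axes as the vise's, not turning. A black witness line across rim and face is on top when clamped.
- thumbwheel (a joint): Turn of the wheel, rad: 0 = clamped (start), grows as loosened, 6.283 a turn. Loosening rolls the rim's top to the vise's +y (anticlockwise facing the wheel). Light drag, about 1.3 N at the rim; stays where left; a fingertip pressed on its top with 3 to 10 N and moved to +y turns it by friction. Each turn backs the moving jaw 2 mm; no stop at two turns (range 7); past about 3 the board may drop.
- board: Green circuit board clamped in the vise, loose, 50 (x) x 62 (y) mm, 4 mm thick, parts up to 19 mm high on top. Origin: centre of its underside, 40 mm above the worktop on the ledges; axes as the vise's. At the start 27 to 57 mm lie between its +y edge and the stop; against the stop its origin is 31 mm short of point end_stop. About 35 g; once free it slides with under 1 N.
- spare_board: A second, equal green board lying on the worktop to the left of the vise, to be left alone. Origin at the centre of its underside.
- flux_pot: White pot with a cream lid, 38 mm diameter, 38 mm high, standing on the worktop left of the spare board, to be left alone. Origin at the centre of its underside.
- brush_flux: Flat flux brush, 130 x 14 x 6 mm, lying on the worktop near its front edge, to be left alone. Origin at the centre of its underside.

How it is judged (in metres and radians):
On the way, in this order (a step that is already met when the one before it is completed fails the run):
1. the thumbwheel is loosened by two turns (within a quarter turn) with the board still in place (value of joint thumbwheel above 10.9956 rad and distance of board from where it was at the start of the episode below 0.015 m), for 0.1 s.
2. the board lies against the end stop (y of board in the frame of end_stop above -0.034 m), for 0.2 s.
At the end, for the whole second after the job is handed in: The thumbwheel stands two turns (within a quarter turn) from where it was clamped; the board lies flat on both ledges (within 3 mm of their height, 0.08 rad of level) with its edge within 3 mm of the end stop, square to it within 0.12 rad, and at rest (value of joint thumbwheel between 10.9956 and 14.1372 rad and y of board in the frame of end_stop above -0.034 m and z of board in the frame of end_stop between -0.003 and 0.003 m and angle between board's own z axis and vertical below 0.08 rad and angle between the y axis of board and the y axis of vise, either way round below 0.12 rad and linear speed of board below 0.01 m/s); the robot touches nothing.
It fails at once if the board is lifted off its ledges (z of board in the frame of vise above 0.052 m).
It fails at once if the board is forced along while still gripped (less than one turn loosened) (value of joint thumbwheel below 5.65488 rad and distance of board from where it was at the start of the episode above 0.006 m).
It fails at once if the spare board is disturbed (distance of spare_board from where it was at the start of the episode above 0.015 m).
It fails at once if the flux pot is disturbed (distance of flux_pot from where it was at the start of the episode above 0.015 m or angle between flux_pot's own z axis and vertical above 0.3 rad).
It fails at once if the brush is disturbed (distance of brush_flux from where it was at the start of the episode above 0.015 m).
It also fails if it takes over 58 s, if anything falls off the work surface, if the arm or the gripper's body presses on something with over 40 N, if the wrist force passes 120 N, or if a joint passes its speed limit or range.

## Working session

There is one attempt and no reset: what is moved stays moved. The work goes in short steps, Python scripts to look and compute and a tool call to move; the robot and the scene stay as the last step left them, time stands still between calls to the robot, and variables do not carry over. Pictures are saved under pics/ and viewed, and the job is handed in when it is done.

Besides the shell and the picture viewer there is one more tool, called after ">>>" by a JSON object that holds its "method" and its "body". carry_out: Moves the arm, as the interface text tells. Its arguments: {"type":"object","properties":{"targets":{"type":"array","items":{"type":"array"}}},"required":["targets"]}

```bash
mkdir -p pics; cat > h.py <<'E'
import numpy as np, cv2
from workcell import monitor, vision, order, find_in, regions_of, place_of
def snap(n,f):
    im=vision.get_image(n); cv2.imwrite('pics/'+f,im[:,:,::-1]); return im
def toworld(n,p):
    m=vision.camera_model(n); R,_=cv2.Rodrigues(np.array(m['rvec'],float)); return R.T@(np.array(p)-np.array(m['tvec']).ravel())
def st():
    o=monitor.get_obs(); print('t',round(float(o['t']),2),'p',np.round(o['ee_pos'],1),'o',np.round(o['orientation'],3),'F',np.round(o['ft_force'],1),'w',np.round(o['width'],1)); return o
E
python3 - <<'E'
from h import *
o=st(); print(np.round(o['qpos'],3))
for c in ['top','side']:
    snap(c,c+'0.png')
    for q in ['vise','channel_mouth','end_stop','wheel_centre','board','spare_board','flux_pot','brush_flux']:
        for r in place_of(q,c)[:2]: print(c,q,round(r['confidence'],2),np.round(toworld(c,r['point']),1))
st()
for c in ['top','side']:
    m=vision.camera_model(c);print(m)
E
```

```text
t 0.0 p [ 205.8 -589.6  221.9] o [-3.096 -0.525  0.   ] F [ 0.1 -0.1  0.2] w 88.0
[-1.254  0.424  1.631  0.     1.089 -0.019]
top vise 0.82 [ 492.2 -333.8    0. ]
top channel_mouth 0.81 [ 508.7 -400.    42.8]
top end_stop 0.78 [ 479.1 -268.5   37.9]
top wheel_centre 0.77 [ 421.7 -349.5   35.5]
top board 0.59 [ 496.6 -352.4   40.6]
top spare_board 0.67 [ 433.7 -115.8   -3.6]
top flux_pot 0.68 [413.1  38.5   0.6]
top brush_flux 0.49 [ 417.5 -510.2   -2.5]
side vise 0.68 [ 491.2 -333.3   -1.1]
side channel_mouth 0.6 [ 508.5 -404.    36.8]
side end_stop 0.23 [ 411.6 -511.7   -0.9]
side wheel_centre 0.62 [ 418.3 -350.1   33.6]
side board 0.77 [ 496.5 -360.3   40.5]
side spare_board 0.73 [ 440.5 -116.1   -1.7]
side spare_board 0.57 [ 414.7 -351.8   30. ]
side flux_pot 0.78 [407.6  33.   -0. ]
side flux_pot 0.3 [ 507.  -404.8   39. ]
side brush_flux 0.85 [ 409.9 -515.7   -1.1]
t 0.9 p [ 206.  -590.1  222.7] o [ 3.097  0.525 -0.   ] F [ 0.   0.9 -0.3] w 87.5
{'K': array([[482.36827153,   0.        , 324.61821305],
       [  0.        , 482.36827153, 242.13037071],
       [  0.        ,   0.        ,   1.        ]]), 'rvec': array([ 2.19884262, -2.19189928,  0.07124466]), 'tvec': array([-245.59402245,  487.435496  ,  951.91065696])}
{'K': array([[562.07099453,   0.        , 320.06191749],
       [  0.        , 562.07099453, 244.29638385],
       [  0.        ,   0.        ,   1.        ]]), 'rvec': array([ 2.22798972, -0.09846297,  0.06093892]), 'tvec': array([-512.28875479,  -87.81386761, 1148.59924267])}
```

View images.

View pics/top0.png

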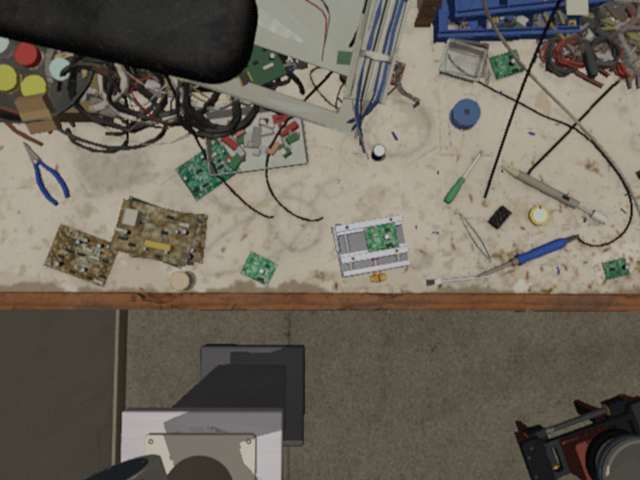

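View pics/side0.png

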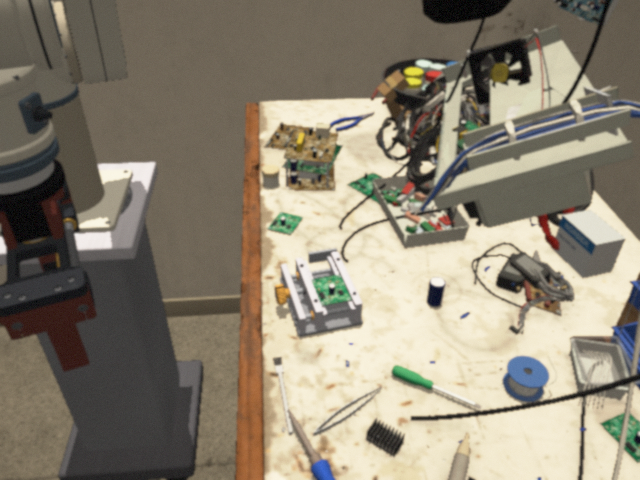

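>>> {"method": "carry_out", "body": {"targets": [[[0,0,-2],[25,28,0],0],[[0,0,-4],[50,56,0],0],[[0,0,-6.5],[75,84,0],0],[[0,0,-6.5],[100,113,-10],0],[[0,0,-6.5],[125,141,-20],0],[[0,0,-6.5],[150,169,-35],0],[[0,0,-6.5],[175,197,-50],0],[[0,0,-6.5],[195,220,-60],0],[[0,0,-6.5],[195,239,-70],0],[[0,0,-6.5],[195,239,-70],0]]}}

```text
t: 1.73
ee_pos: [400.5, -346.9, 150.6]
orientation: [-3.117, -0.354, 0.005]
ft_force: [-0.9, -0.8, 0.8]
width: 24.7
```

```bash
python3 - <<'E'
from h import *
o=st(); m=vision.camera_model('wrist'); print(m)
snap('wrist','w1.png')
for q in ['vise','channel_mouth','end_stop','wheel_centre','board']:
    for r in place_of(q,'wrist')[:2]: print(q,round(r['confidence'],2),np.round(toworld('wrist',r['point']),1))
E
```

```text
t 1.73 p [ 400.5 -346.9  150.6] o [-3.117 -0.354  0.005] F [-0.9 -0.8  0.8] w 24.7
{'K': array([[371.64829954,   0.        , 317.4655618 ],
       [  0.        , 371.64829954, 238.09469711],
       [  0.        ,   0.        ,   1.        ]]), 'rvec': array([-2.26029071,  1.80062184,  0.28409041]), 'tvec': array([-427.79852937,  282.67692369,  419.05397196])}
channel_mouth 0.77 [ 502.1 -404.    43.2]
end_stop 0.6 [ 480.3 -278.1   41.9]
end_stop 0.43 [ 415.  -352.2   36.4]
wheel_centre 0.77 [ 416.8 -353.    34.9]
board 0.93 [ 497.2 -359.2   40.6]
```

View pics/w1.png

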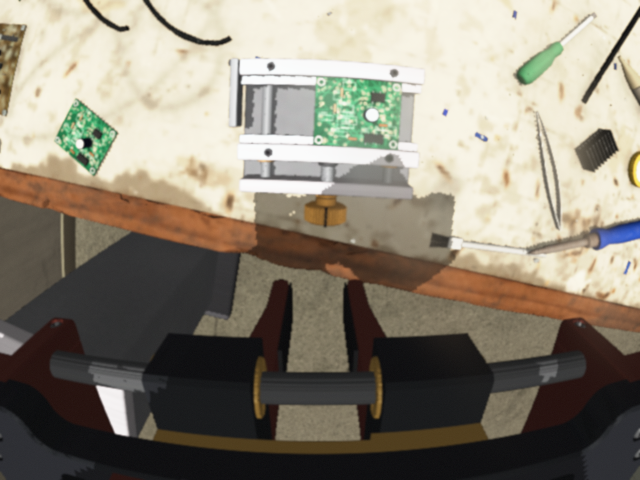

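```bash
python3 - <<'E'
import cv2
im=cv2.imread('pics/w1.png')[45:240,220:450]
cv2.imwrite('pics/w1c.png',cv2.resize(im,(800,int(195*800/230)),interpolation=cv2.INTER_CUBIC)[:600])
E
```

```text
(no output)
```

View pics/w1c.png

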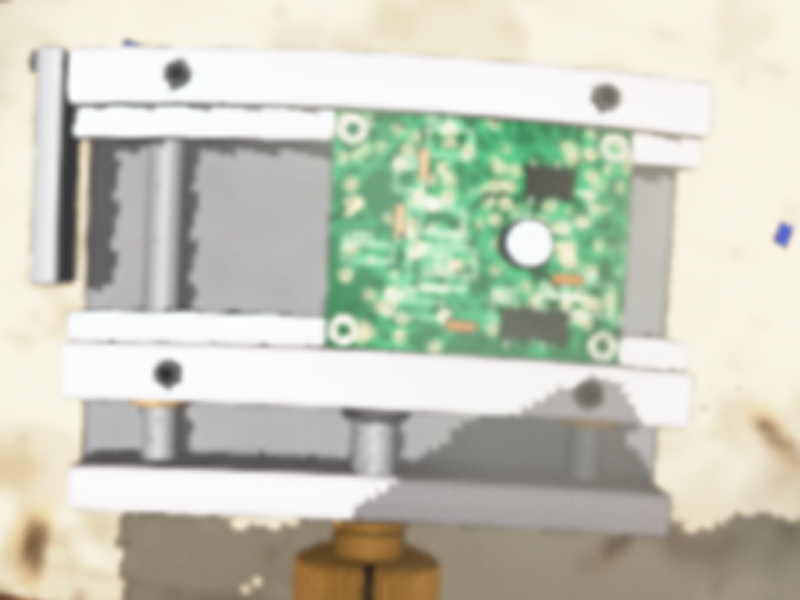

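```bash
cat >> h.py <<'E'
from scipy.optimize import least_squares
def proj(m,P):
    P=np.asarray(P,float).reshape(-1,1,3)
    return cv2.fisheye.projectPoints(P,np.array(m['rvec'],float).reshape(3,1),np.array(m['tvec'],float).reshape(3,1),m['K'],np.zeros(4))[0].reshape(-1,2)
def V(p,L):
    x,y,a=p; L=np.asarray(L,float); c,s=np.cos(a),np.sin(a)
    return np.c_[x+c*L[:,0]-s*L[:,1],y+s*L[:,0]+c*L[:,1],L[:,2]]
E
python3 - <<'E'
from h import *
m=vision.camera_model('wrist')
L=[(37,66,48),(37,-66,48),(25,-66,48),(25,66,48),(-25,66,48),(-37,66,48),(-25,-66,48),(-37,-66,48)]
u=np.array([(70,50),(711,85),(708,135),(70,105),(63,346),(63,397),(691,377),(688,427)])/3.478+[220,45]
f=lambda p:(proj(m,V(p,L))-u).ravel()
r=least_squares(f,[493,-334,.22]); print(r.x,np.degrees(r.x[2]),np.round(r.fun,1)); p=r.x
print('wheel',V(p,[(-77,0,50)]),'mouth',V(p,[(0,-66,40)]),'stop',V(p,[(0,66,40)]))
Lb=np.array([(25,31,44),(25,-31,44),(-25,-31,44),(-25,31,44)]);ub=np.array([(335,112),(633,130),(620,362),(325,345)])/3.478+[220,45]
g=lambda q:(proj(m,V(p,Lb+[q[0],q[1],0]))-ub).ravel()
r=least_squares(g,[0,0]);print(r.x,np.round(r.fun,1))
# height check: free z shift
f=lambda p:(proj(m,V(p[:3],np.array(L)+[0,0,p[3]]))-u).ravel()
print(least_squares(f,[493,-334,.22,0]).x)
E
```

```text
[ 4.93686932e+02 -3.42960530e+02  1.77146817e-01] 10.149764967665257 [ 0.4 -0.1 -0.1 -0.4  0.   1.1 -0.3  0.1 -0.2 -0.8 -0.3  0.9  0.5 -1.2
  0.   0.5]
wheel [[ 417.89194381 -356.52960592   50.        ]] mouth [[ 505.31756799 -407.92766267   40.        ]] stop [[ 482.05629535 -277.99339777   40.        ]]
[  0.46439762 -19.65143032] [ 0.2 -0.9 -0.   0.2 -0.4  0.4  0.1  0.3]
[ 4.93694993e+02 -3.42966141e+02  1.77144126e-01 -2.51263008e-01]
```

```bash
python3 - <<'E'
from h import *
o=st(); m=vision.camera_model('wrist'); print(m['rvec'],m['tvec'])
w=snap('wrist','w2.png'); t=snap('top','t2.png')
cv2.imwrite('pics/w2c.png',cv2.resize(w[45:240,220:450,::-1],(800,678),interpolation=cv2.INTER_CUBIC)[:600])
cv2.imwrite('pics/t2c.png',cv2.resize(t[205:295,320:430,::-1],(733,600),interpolation=cv2.INTER_CUBIC))
for q in ['vise','channel_mouth','end_stop','wheel_centre','board']:
    for r in place_of(q,'wrist')[:1]: print(q,round(r['confidence'],2),np.round(toworld('wrist',r['point']),1))
st()
E
```

```text
t 2.03 p [ 401.1 -352.6  153.5] o [3.121e+00 3.460e-01 2.000e-03] F [-0.5 -0.7 -0.7] w 1.7
[-2.2552361   1.80756878  0.274883  ] [-432.84785589  284.85510859  418.77566166]
channel_mouth 0.92 [ 504.6 -398.7   42. ]
end_stop 0.84 [ 481.9 -272.6   36.3]
wheel_centre 0.85 [ 414.8 -347.5   31.2]
board 0.91 [ 492.6 -354.1   37.1]
t 2.38 p [ 400.8 -351.3  152.8] o [3.122 0.348 0.   ] F [ 0.7  0.3 -0.1] w 0.6
```

View pics/w2c.png

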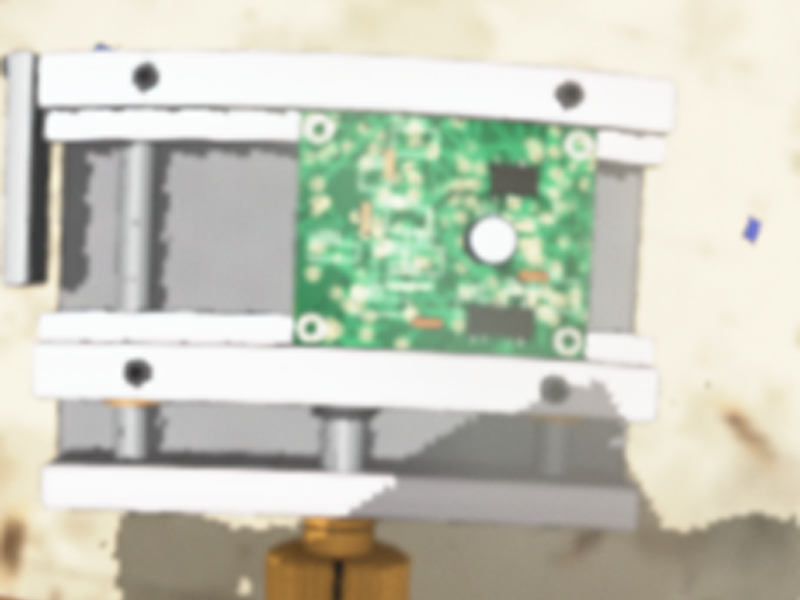

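View pics/t2c.png

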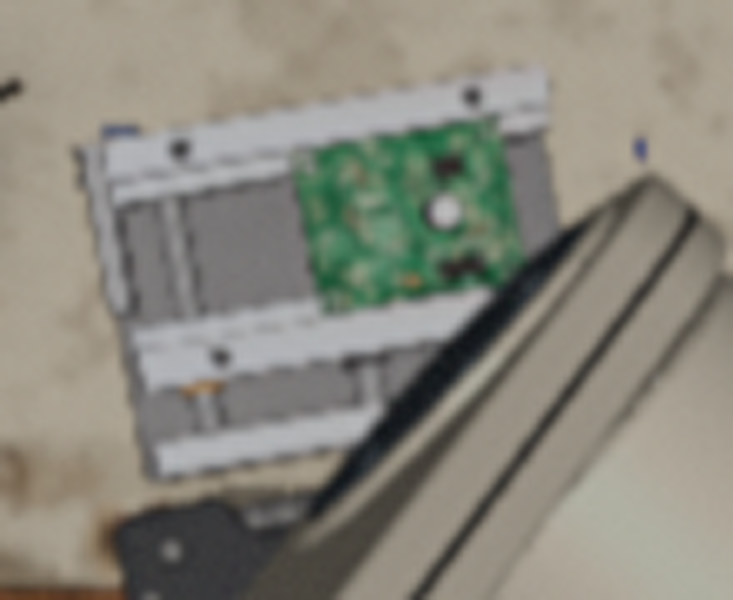

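```bash
python3 - <<'E'
from h import *
m=vision.camera_model('wrist')
L=np.array([(37,66,48),(37,-66,48),(25,-66,48),(25,66,48),(-25,66,48),(-37,66,48),(-25,-66,48),(-37,-66,48)])
u=np.array([(40,53),(675,80),(672,132),(38,108),(33,347),(33,397),(659,368),(655,418)])/3.478+[220,45]
f=lambda p:(proj(m,V(p,L))-u).ravel()
r=least_squares(f,[493,-334,.22]); print(r.x,np.degrees(r.x[2]),np.round(r.fun,1)); p=r.x
mt=vision.camera_model('top')
pp=lambda P:cv2.projectPoints(np.asarray(P,float).reshape(-1,1,3),np.array(mt['rvec'],float),np.array(mt['tvec'],float),mt['K'],None)[0].reshape(-1,2)
ut=np.array([(104,143),(546,68),(550,104),(148,388)])/6.664+[320,205]; Lt=L[[0,1,2,5]]
f=lambda p:(pp(V(p,Lt))-ut).ravel()
r=least_squares(f,[493,-334,.22]); print(r.x,np.degrees(r.x[2]),np.round(r.fun,1))
p=r.x
print('wheel',V(p,[(-77,0,50)]),'mouth',V(p,[(0,-66,40)]),'stop',V(p,[(0,66,40)]))
E
```

```text
[ 4.92289977e+02 -3.34547492e+02  1.84806042e-01] 10.588606208279819 [-1.1 -0.5  1.  -1.1  1.2 -0.1 -1.2 -0.2 -1.  -0.7 -0.9  1.2  1.1 -0.1
  1.   1.7]
[ 4.92336458e+02 -3.35720219e+02  1.74746294e-01] 10.012225123607406 [-0.4 -0.2  0.1 -0.5  0.7  0.1 -0.4  0.6]
wheel [[ 416.5091153  -349.10730817   50.        ]] mouth [[ 503.81110548 -400.71508385   40.        ]] stop [[ 480.86180977 -270.72535416   40.        ]]
```

View pics/w2.png

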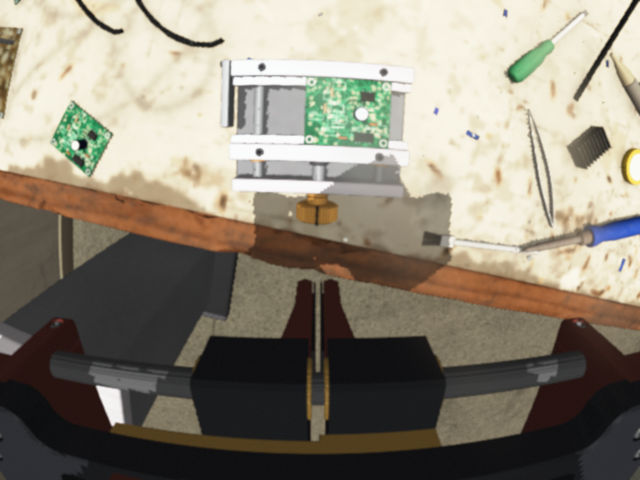

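```bash
python3 - <<'E'
from h import *
o=st(); m=vision.camera_model('wrist')
R,_=cv2.Rodrigues(np.array(o['orientation'],float))
for dx in (-10,0,10):
  print(np.round(proj(m,[np.array(o['ee_pos'])+R@[dx,dy,0] for dy in(-13.5,-7,0,7,13.5)]),0).tolist())
cv2.imwrite('pics/w2f.png',cv2.resize(cv2.imread('pics/w2.png')[260:380,240:400],(800,600),interpolation=cv2.INTER_CUBIC))
E
```

```text
t 2.38 p [ 400.8 -351.3  152.8] o [3.122 0.348 0.   ] F [ 0.7  0.3 -0.1] w 0.6
[[288.0, 318.0], [301.0, 319.0], [315.0, 319.0], [330.0, 319.0], [343.0, 318.0]]
[[288.0, 301.0], [301.0, 301.0], [315.0, 301.0], [330.0, 301.0], [343.0, 301.0]]
[[287.0, 282.0], [301.0, 282.0], [315.0, 282.0], [330.0, 282.0], [344.0, 282.0]]
```

View pics/w2f.png

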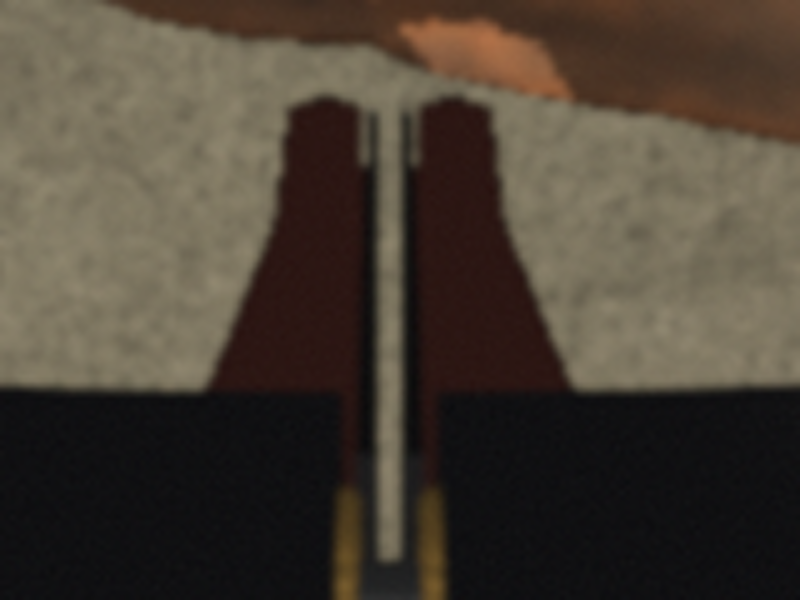

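>>> {"method": "carry_out", "body": {"targets": [[[0,0,-2.5],[4,-2,-25],0],[[0,0,-2.5],[8,-3,-50],0],[[0,0,-2.5],[12,-5,-75],0],[[0,0,-2.5],[15,-5.5,-90],0],[[0,0,-2.5],[15,-5.5,-97],0],[[0,0,-2.5],[15,-5.5,-100],0],[[0,0,-2.5],[15,-5.5,-101.5],0],[[0,0,-2.5],[15,-5.5,-103],0],[[0,0,-2.5],[15,-5.5,-103.5],0],[[0,0,-2.5],[15,-5.5,-103.5],0]]}}

```text
t: 3.22
ee_pos: [416.3, -357.0, 50.0]
orientation: [3.128, 0.28, 0.002]
ft_force: [-0.2, 1.0, 0.6]
width: 0.6
```

```bash
python3 - <<'E'
from h import *
o=st(); w=snap('wrist','w3.png'); 
cv2.imwrite('pics/w3c.png',cv2.resize(w[200:380,200:440,::-1],(800,600),interpolation=cv2.INTER_CUBIC))
s=snap('side','s3.png');cv2.imwrite('pics/s3c.png',cv2.resize(s[200:350,220:420,::-1],(800,600),interpolation=cv2.INTER_CUBIC))
st()
E
```

```text
t 3.22 p [ 416.3 -357.    50. ] o [3.128e+00 2.800e-01 2.000e-03] F [-0.2  1.   0.6] w 0.6
t 3.32 p [ 416.3 -356.9   49.9] o [3.128e+00 2.800e-01 1.000e-03] F [-0.4 -1.   0.3] w 0.6
```

View pics/w3c.png

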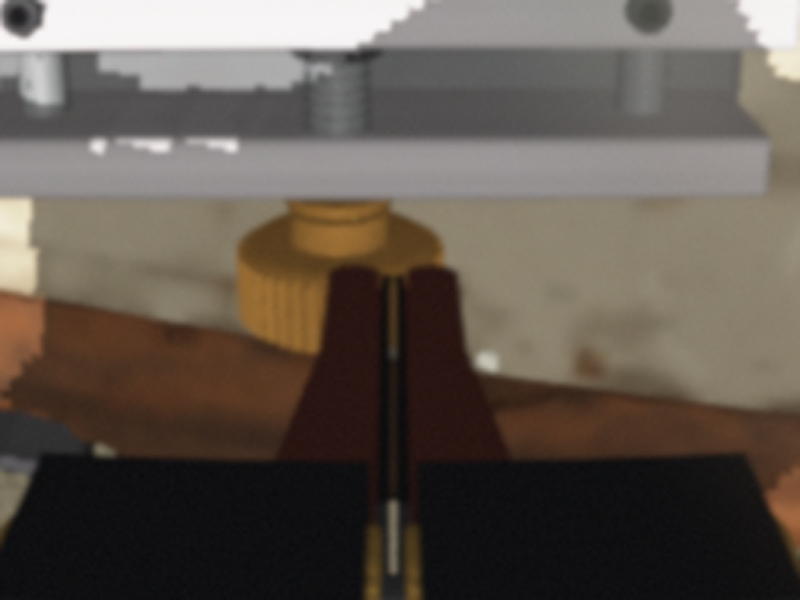

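View pics/s3c.png

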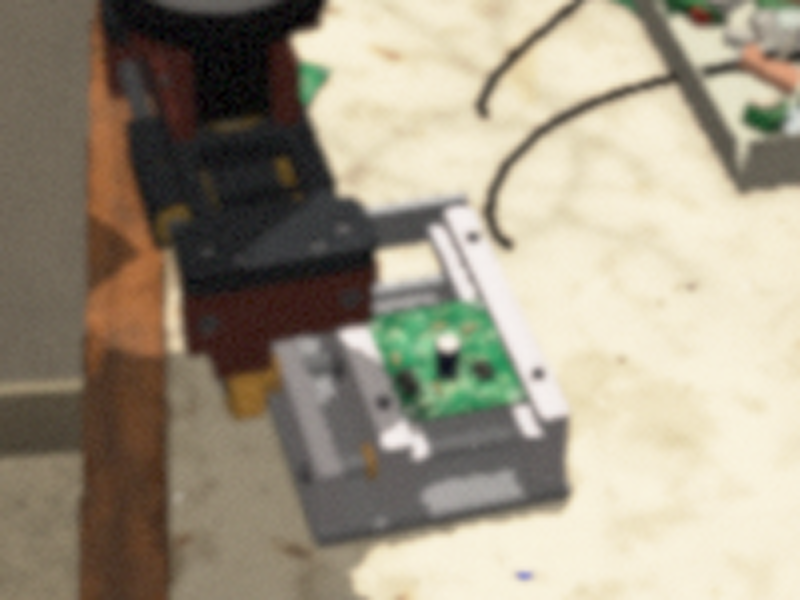

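>>> {"method": "carry_out", "body": {"targets": [[[0,0,0],[0,0,-0.8],0],[[0,0,0],[0,0,-1.5],0],[[0,0,0],[0,0,-1.5],0]]}}

```text
t: 3.57
ee_pos: [416.6, -357.3, 49.2]
orientation: [3.128, 0.28, 0.002]
ft_force: [-4.1, 1.0, 15.7]
width: 0.6
```

>>> {"method": "carry_out", "body": {"targets": [[[0,0,0],[0,0,0.8],0],[[0,0,0],[-0.5,3,0.8],0],[[0,0,0],[-1.1,6,0.8],0],[[0,0,0],[-1.6,9,0.8],0],[[0,0,0],[-2.1,12,0.8],0],[[0,0,0],[-2.7,15,0.8],0],[[0,0,0],[-2.7,15,0.8],0]]}}

```text
t: 4.15
ee_pos: [413.7, -341.6, 49.2]
orientation: [3.128, 0.28, 0.002]
ft_force: [0.2, 0.0, 6.7]
width: 0.2
```

```bash
python3 - <<'E'
from h import *
o=st(); w=snap('wrist','w4.png'); 
cv2.imwrite('pics/w4c.png',cv2.resize(w[200:380,200:440,::-1],(800,600),interpolation=cv2.INTER_CUBIC))
E
```

```text
t 4.15 p [ 413.7 -341.6   49.2] o [3.128e+00 2.800e-01 2.000e-03] F [0.2 0.  6.7] w 0.2
```

View pics/w4c.png

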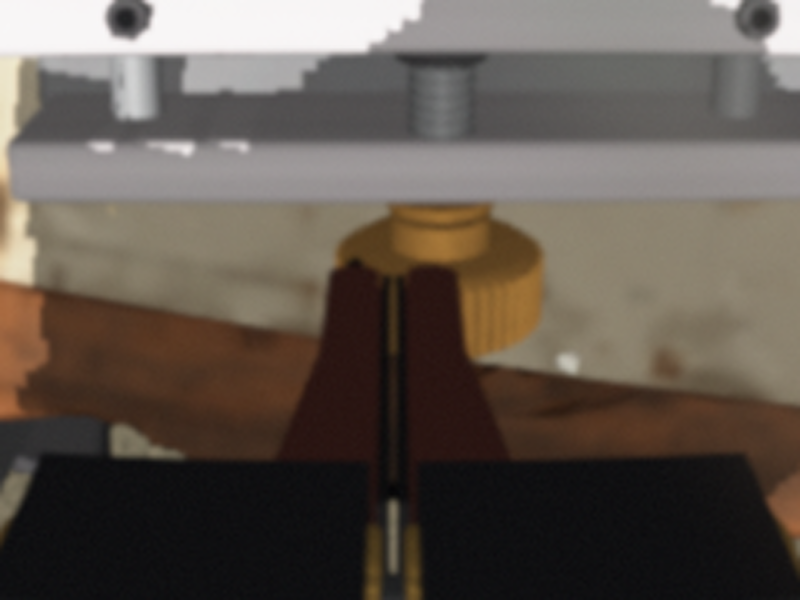

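>>> {"method": "carry_out", "body": {"targets": [[[0,0,0],[0,0,4],0],[[0,0,0],[1.5,-8,4],0],[[0,0,0],[2.8,-15.5,3],0],[[0,0,0],[2.8,-15.5,0],0],[[0,0,0],[2.8,-15.5,0],0],[[0,0,0],[2.1,-12,0],0],[[0,0,0],[1.4,-8.5,0],0],[[0,0,0],[0.7,-5,0],0],[[0,0,0],[0,-1.5,0],0],[[0,0,0],[-0.5,1,0],0]]}}

```text
t: 5.03
ee_pos: [413.8, -341.9, 49.4]
orientation: [3.127, 0.279, 0.004]
ft_force: [0.4, -1.4, 6.6]
width: 0.1
```

```bash
python3 - <<'E'
from h import *
o=st(); w=snap('wrist','w5.png'); 
cv2.imwrite('pics/w5c.png',cv2.resize(w[200:380,200:440,::-1],(800,600),interpolation=cv2.INTER_CUBIC))
E
```

```text
t 5.03 p [ 413.8 -341.9   49.4] o [3.127 0.279 0.004] F [ 0.4 -1.4  6.6] w 0.1
```

View pics/w5c.png

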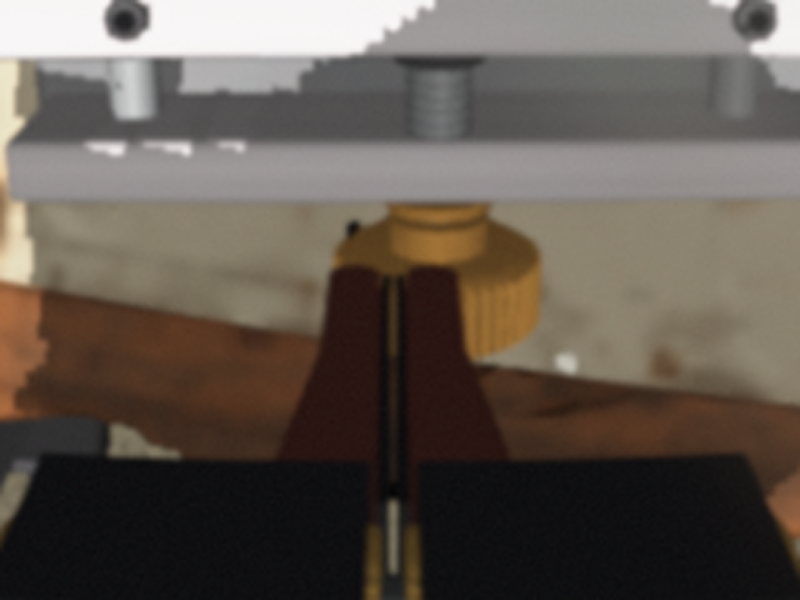

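>>> {"method": "carry_out", "body": {"targets": [[[0,0,0],[-0.1,0.5,0],0],[[0,0,0],[0,0,4],0],[[0,0,0],[1.5,-8,4],0],[[0,0,0],[3,-16.5,3],0],[[0,0,0],[3,-16.5,0],0],[[0,0,0],[2.3,-13,0],0],[[0,0,0],[1.5,-9.5,0],0],[[0,0,0],[0.8,-6,0],0],[[0,0,0],[0,-2.5,0],0],[[0,0,0],[-0.3,0.5,0],0]]}}

```text
t: 5.92
ee_pos: [413.5, -341.6, 49.3]
orientation: [3.127, 0.279, 0.003]
ft_force: [0.4, -1.6, 5.8]
width: 0.3
```

>>> {"method": "carry_out", "body": {"targets": [[[0,0,0],[-0.1,0,0],0],[[0,0,0],[0,0,4],0],[[0,0,0],[1.5,-8,4],0],[[0,0,0],[3,-17,3],0],[[0,0,0],[3,-17,0],0],[[0,0,0],[2.3,-13,0],0],[[0,0,0],[1.5,-9.5,0],0],[[0,0,0],[0.8,-6,0],0],[[0,0,0],[0,-2.5,0],0],[[0,0,0],[-0.3,0,0],0]]}}

```text
t: 6.75
ee_pos: [413.2, -341.5, 49.3]
orientation: [3.127, 0.279, 0.003]
ft_force: [0.5, -0.9, 6.6]
width: 0.4
```

```bash
python3 - <<'E'
from h import *
o=st(); w=snap('wrist','w6.png'); 
cv2.imwrite('pics/w6c.png',cv2.resize(w[200:380,200:440,::-1],(800,600),interpolation=cv2.INTER_CUBIC))
s=snap('side','s6.png');cv2.imwrite('pics/s6c.png',cv2.resize(s[200:350,220:420,::-1],(800,600),interpolation=cv2.INTER_CUBIC))
E
```

```text
t 6.75 p [ 413.2 -341.5   49.3] o [3.127e+00 2.790e-01 3.000e-03] F [ 0.5 -0.9  6.6] w 0.4
```

View pics/w6c.png

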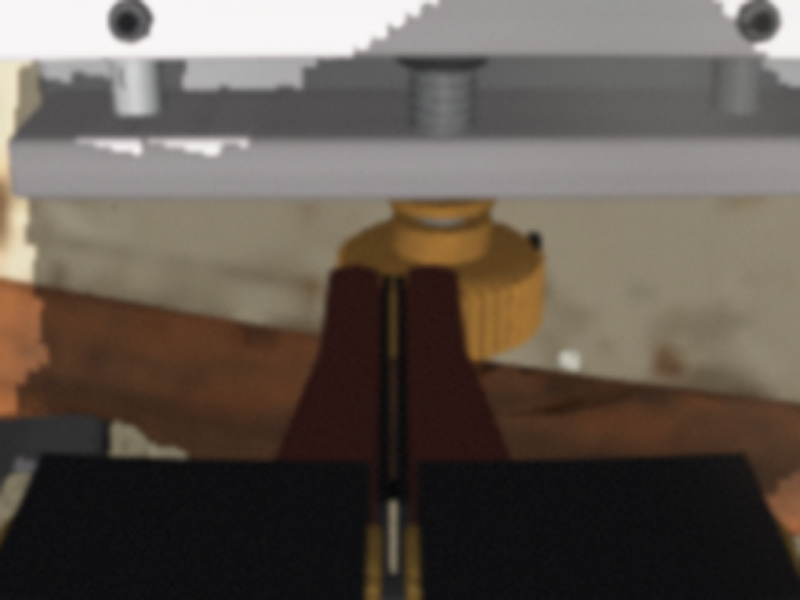

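View pics/s6c.png

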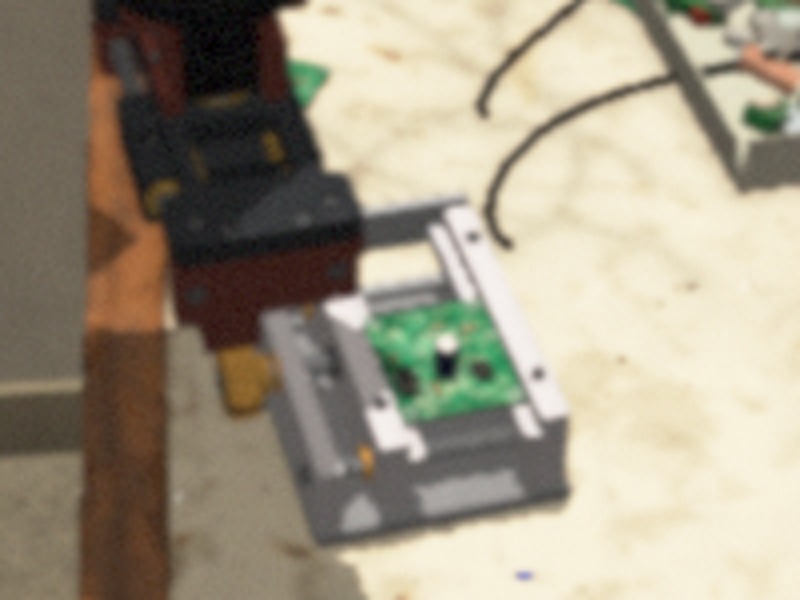

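```bash
cat >> h.py <<'E'
VP=(492.3,-335.2,np.radians(10.2))
def rim(m,turn,dx=0,r=16.3,xs=(-70,-84),th0=range(0,360,15)):
    th=np.radians(np.array(list(th0),float)); out=[]
    for x in xs:
        out.append(proj(m,V(VP,np.c_[np.full(len(th),x-2*turn+dx),r*np.sin(th),34+r*np.cos(th)])))
    return out
E
python3 - <<'E'
from h import *
m=vision.camera_model('wrist')
a=rim(m,.7)
for t,p,q in zip(range(0,360,15),*a): print(t,np.round((p-[200,200])*3.333),np.round((q-[200,200])*3.333))
E
```

```text
0 [444. 292.] [442. 378.]
15 [414. 291.] [413. 376.]
30 [387. 286.] [387. 371.]
45 [363. 279.] [364. 363.]
60 [346. 269.] [348. 352.]
75 [337. 259.] [338. 341.]
90 [334. 248.] [336. 329.]
105 [339. 237.] [340. 317.]
120 [350. 228.] [351. 307.]
135 [366. 220.] [367. 298.]
150 [387. 215.] [387. 291.]
165 [410. 211.] [410. 287.]
180 [436. 210.] [435. 286.]
195 [461. 211.] [459. 287.]
210 [485. 214.] [483. 291.]
225 [507. 220.] [504. 297.]
240 [525. 227.] [521. 306.]
255 [537. 237.] [534. 316.]
270 [544. 247.] [540. 327.]
285 [544. 258.] [540. 340.]
300 [536. 268.] [532. 351.]
315 [521. 278.] [517. 362.]
330 [499. 285.] [496. 370.]
345 [473. 290.] [471. 376.]
```

>>> {"method": "carry_out", "body": {"targets": [[[0,0,0],[-0.1,0,0],0],[[0,0,0],[0,0,4],0],[[0,0,0],[1.5,-8,4],0],[[0,0,0],[3,-17,3],0],[[0,0,0],[3,-17,0],0],[[0,0,0],[2.3,-13,0],0],[[0,0,0],[1.5,-9.5,0],0],[[0,0,0],[0.8,-6,0],0],[[0,0,0],[0,-2.5,0],0],[[0,0,0],[-0.3,0,0],0]]}}

```text
t: 7.68
ee_pos: [412.9, -341.5, 49.3]
orientation: [3.127, 0.279, 0.003]
ft_force: [-0.6, -1.3, 6.1]
width: 0.5
```

>>> {"method": "carry_out", "body": {"targets": [[[0,0,0],[-0.1,0,0],0],[[0,0,0],[0,0,4],0],[[0,0,0],[1.5,-8,4],0],[[0,0,0],[3,-17,3],0],[[0,0,0],[3,-17,0],0],[[0,0,0],[2.3,-13,0],0],[[0,0,0],[1.5,-9.5,0],0],[[0,0,0],[0.8,-6,0],0],[[0,0,0],[0,-2.5,0],0],[[0,0,0],[-0.3,0,0],0]]}}

```text
t: 8.52
ee_pos: [412.6, -341.5, 49.3]
orientation: [3.127, 0.279, 0.003]
ft_force: [-0.3, 0.0, 5.8]
width: 0.5
```

>>> {"method": "carry_out", "body": {"targets": [[[0,0,0],[-0.1,0,0],0],[[0,0,0],[0,0,4],0],[[0,0,0],[1.5,-8,4],0],[[0,0,0],[3,-17,3],0],[[0,0,0],[3,-17,0],0],[[0,0,0],[2.3,-13,0],0],[[0,0,0],[1.5,-9.5,0],0],[[0,0,0],[0.8,-6,0],0],[[0,0,0],[0,-2.5,0],0],[[0,0,0],[-0.3,0,0],0]]}}

```text
t: 9.35
ee_pos: [412.2, -341.5, 49.2]
orientation: [3.127, 0.279, 0.003]
ft_force: [0.8, -1.0, 6.0]
width: 0.5
```

```bash
python3 - <<'E'
from h import *
o=st(); w=snap('wrist','w7.png'); 
cv2.imwrite('pics/w7c.png',cv2.resize(w[200:380,200:440,::-1],(800,600),interpolation=cv2.INTER_CUBIC))
m=vision.camera_model('wrist')
a=rim(m,1.3)
for t,p,q in zip(range(0,360,15),*a): print(t,np.round((p-[200,200])*3.333),np.round((q-[200,200])*3.333))
E
```

```text
t 9.35 p [ 412.2 -341.5   49.2] o [3.127e+00 2.790e-01 3.000e-03] F [ 0.8 -1.   6. ] w 0.5
0 [445. 294.] [444. 380.]
15 [416. 292.] [415. 378.]
30 [388. 288.] [388. 373.]
45 [365. 280.] [366. 364.]
60 [348. 271.] [349. 354.]
75 [338. 260.] [340. 342.]
90 [336. 249.] [337. 330.]
105 [340. 239.] [342. 318.]
120 [351. 230.] [352. 308.]
135 [368. 222.] [368. 299.]
150 [388. 216.] [388. 293.]
165 [412. 212.] [411. 289.]
180 [437. 211.] [436. 287.]
195 [462. 212.] [461. 288.]
210 [487. 216.] [484. 292.]
225 [508. 221.] [506. 299.]
240 [526. 229.] [523. 307.]
255 [539. 238.] [535. 317.]
270 [545. 249.] [541. 329.]
285 [545. 259.] [541. 341.]
300 [537. 270.] [533. 353.]
315 [522. 280.] [519. 363.]
330 [501. 287.] [498. 372.]
345 [475. 292.] [472. 377.]
```

View pics/w7c.png

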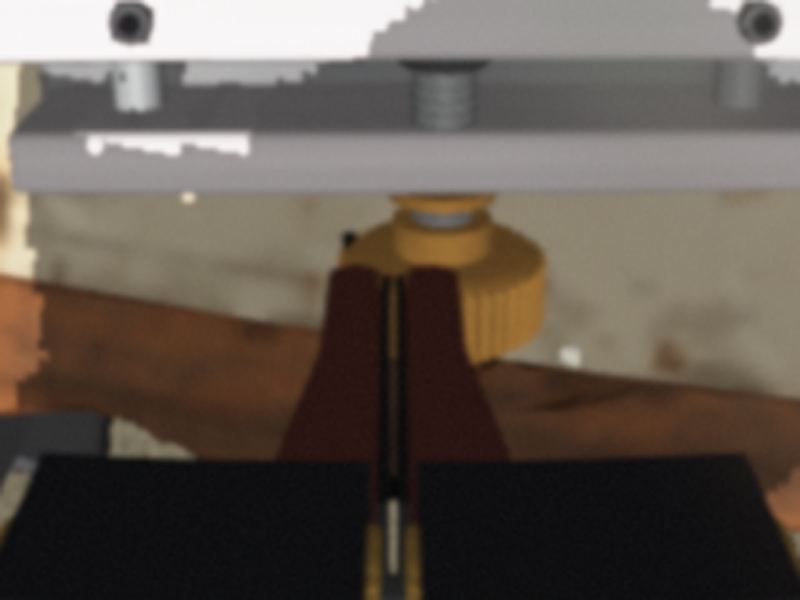

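>>> {"method": "carry_out", "body": {"targets": [[[0,0,0],[-0.1,0,0],0],[[0,0,0],[0,0,4],0],[[0,0,0],[1.5,-8,4],0],[[0,0,0],[3,-17,3],0],[[0,0,0],[3,-17,0],0],[[0,0,0],[2.3,-13,0],0],[[0,0,0],[1.5,-9.5,0],0],[[0,0,0],[0.8,-6,0],0],[[0,0,0],[0,-2.5,0],0],[[0,0,0],[-0.3,0,0],0]]}}

```text
t: 10.23
ee_pos: [411.9, -341.5, 49.2]
orientation: [3.127, 0.279, 0.003]
ft_force: [-0.6, -0.9, 5.5]
width: 0.4
```

>>> {"method": "carry_out", "body": {"targets": [[[0,0,0],[-0.1,0,0],0],[[0,0,0],[0,0,4],0],[[0,0,0],[1.5,-8,4],0],[[0,0,0],[3,-17,3],0],[[0,0,0],[3,-17,0],0],[[0,0,0],[2.3,-13,0],0],[[0,0,0],[1.5,-9.5,0],0],[[0,0,0],[0.8,-6,0],0],[[0,0,0],[0,-2.5,0],0],[[0,0,0],[-0.3,0,0],0]]}}

```text
t: 11.07
ee_pos: [411.6, -341.5, 49.2]
orientation: [3.127, 0.279, 0.003]
ft_force: [0.3, -0.6, 7.2]
width: 0.3
```

>>> {"method": "carry_out", "body": {"targets": [[[0,0,0],[-0.1,0,0],0],[[0,0,0],[0,0,4],0],[[0,0,0],[1.5,-8,4],0],[[0,0,0],[3,-17,3],0],[[0,0,0],[3,-17,0],0],[[0,0,0],[2.3,-13,0],0],[[0,0,0],[1.5,-9.5,0],0],[[0,0,0],[0.8,-6,0],0],[[0,0,0],[0,-2.5,0],0],[[0,0,0],[-0.3,0,0],0]]}}

```text
t: 11.9
ee_pos: [411.4, -341.5, 49.2]
orientation: [3.127, 0.279, 0.003]
ft_force: [-0.7, -0.7, 5.7]
width: 0.5
```

```bash
python3 - <<'E'
from h import *
o=st(); w=snap('wrist','w8.png'); 
cv2.imwrite('pics/w8c.png',cv2.resize(w[200:380,200:440,::-1],(800,600),interpolation=cv2.INTER_CUBIC))
m=vision.camera_model('wrist')
a=rim(m,1.9)
for t,p,q in zip(range(0,360,15),*a): print(t,np.round((p-[200,200])*3.333),np.round((q-[200,200])*3.333))
E
```

```text
t 11.9 p [ 411.4 -341.5   49.2] o [3.127e+00 2.790e-01 3.000e-03] F [-0.7 -0.7  5.7] w 0.5
0 [446. 296.] [445. 381.]
15 [417. 295.] [416. 380.]
30 [389. 290.] [389. 375.]
45 [366. 282.] [367. 366.]
60 [349. 273.] [350. 356.]
75 [339. 262.] [341. 344.]
90 [337. 251.] [338. 332.]
105 [341. 241.] [343. 320.]
120 [352. 232.] [353. 310.]
135 [369. 224.] [369. 301.]
150 [389. 218.] [389. 294.]
165 [413. 214.] [412. 290.]
180 [438. 213.] [437. 289.]
195 [463. 214.] [462. 290.]
210 [487. 218.] [485. 294.]
225 [509. 223.] [506. 300.]
240 [527. 231.] [524. 309.]
255 [540. 240.] [536. 319.]
270 [546. 251.] [542. 331.]
285 [546. 261.] [542. 343.]
300 [538. 272.] [534. 355.]
315 [523. 282.] [519. 365.]
330 [502. 289.] [499. 374.]
345 [476. 294.] [473. 379.]
```

View pics/w8c.png

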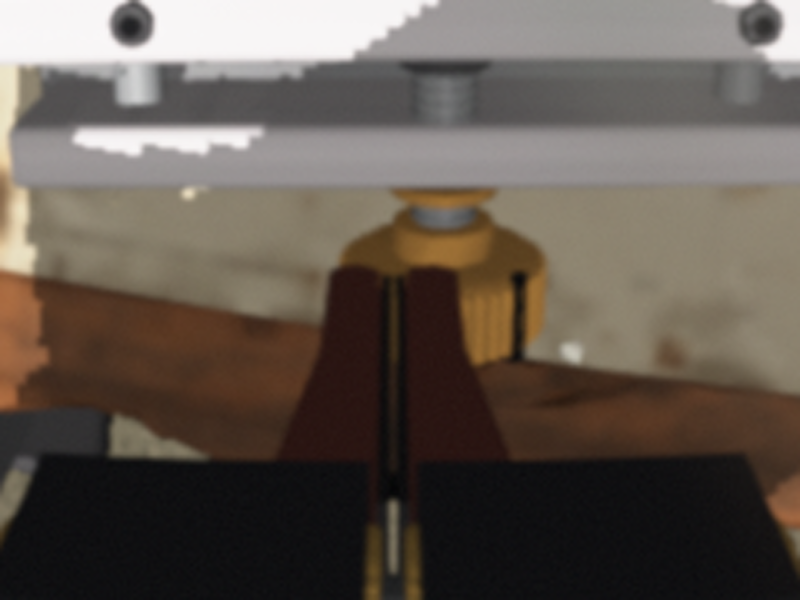

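>>> {"method": "carry_out", "body": {"targets": [[[0,0,0],[0,0,4],0],[[0,0,0],[1,-6,4],0],[[0,0,0],[2,-11.5,3],0],[[0,0,0],[2,-11.5,0],0],[[0,0,0],[2,-11.5,0],0],[[0,0,0],[1.3,-8,0],0],[[0,0,0],[0.6,-4.5,0],0],[[0,0,0],[0,-1,0],0],[[0,0,0],[0,-1,8],0],[[0,0,0],[0,-1,30],0]]}}

```text
t: 12.78
ee_pos: [408.7, -340.0, 76.4]
orientation: [-3.125, -0.28, 0.006]
ft_force: [-0.2, 0.9, 0.1]
width: 0.7
```

>>> {"method": "carry_out", "body": {"targets": [[[0,0,0],[0,0,30],0],[[0,0,0],[0,0,60],0],[[0,0,0],[0,0,60],0],[[0,0,0],[0,0,60],0]]}}

```text
t: 13.12
ee_pos: [411.2, -342.1, 139.9]
orientation: [3.127, 0.28, 0.004]
ft_force: [-0.5, 1.2, 0.2]
width: 0.3
```

```bash
python3 - <<'E'
from h import *
o=st(); m=vision.camera_model('wrist'); w=snap('wrist','w9.png'); st()
cv2.imwrite('pics/w9c.png',cv2.resize(w[45:240,200:440,::-1],(738,600),interpolation=cv2.INTER_CUBIC))
print([np.round((a-[200,45])*3.077).tolist() for a in rim(m,2,th0=(345,0,15))])
print(np.round((proj(m,V(VP,[(37,66,48),(37,-66,48),(25,-66,48),(-29,66,48),(-29,-66,48),(-41,-66,48)]))-[200,45])*3.077).tolist())
E
```

```text
t 13.12 p [ 411.2 -342.1  139.9] o [3.127 0.28  0.004] F [-0.5  1.2  0.2] w 0.3
t 13.17 p [ 410.3 -341.3  138.5] o [3.129e+00 2.800e-01 1.000e-03] F [ 0.2  0.9 -0.4] w 0.6
[[[407.0, 581.0], [389.0, 582.0], [370.0, 581.0]], [[406.0, 638.0], [388.0, 639.0], [370.0, 638.0]]]
[[90.0, 98.0], [686.0, 102.0], [685.0, 154.0], [97.0, 389.0], [678.0, 390.0], [676.0, 441.0]]
```

View pics/w9c.png

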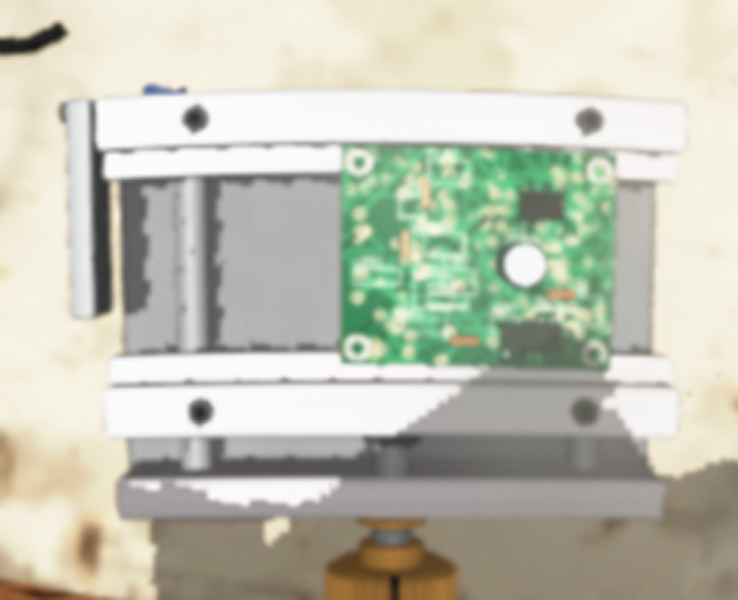

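>>> {"method": "carry_out", "body": {"targets": [[[0,0,0],[24,-17,0],0],[[0,0,0],[48,-34,0],0],[[0,0,0],[72,-51,0],0],[[0,0,0],[95,-67,0],0],[[0,0,0],[95,-67,-10],0],[[0,0,0],[95,-67,-35],0],[[0,0,0],[95,-67,-60],0],[[0,0,0],[95,-67,-60],0]]}}

```text
t: 13.83
ee_pos: [501.2, -404.8, 71.6]
orientation: [-3.121, -0.28, 0.013]
ft_force: [-0.7, 0.1, -0.3]
width: 0.3
```

```bash
python3 - <<'E'
from h import *
o=st(); m=vision.camera_model('wrist'); w=snap('wrist','w10.png'); 
s=snap('side','s10.png');cv2.imwrite('pics/s10c.png',cv2.resize(s[200:350,220:420,::-1],(800,600),interpolation=cv2.INTER_CUBIC))
E
```

```text
t 13.83 p [ 501.2 -404.8   71.6] o [-3.121 -0.28   0.013] F [-0.7  0.1 -0.3] w 0.3
```

View pics/w10.png

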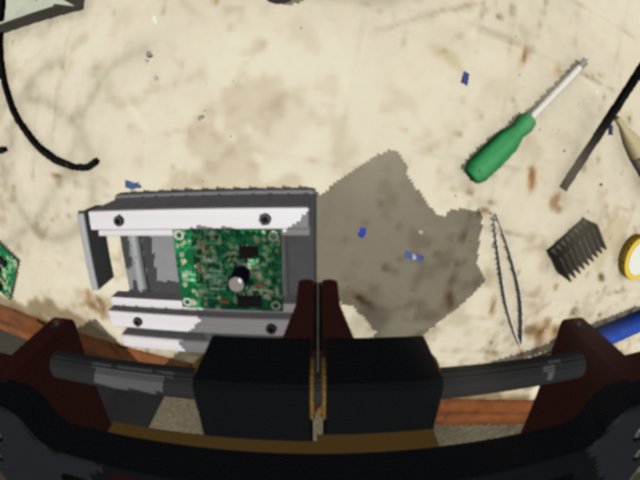

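View pics/s10c.png

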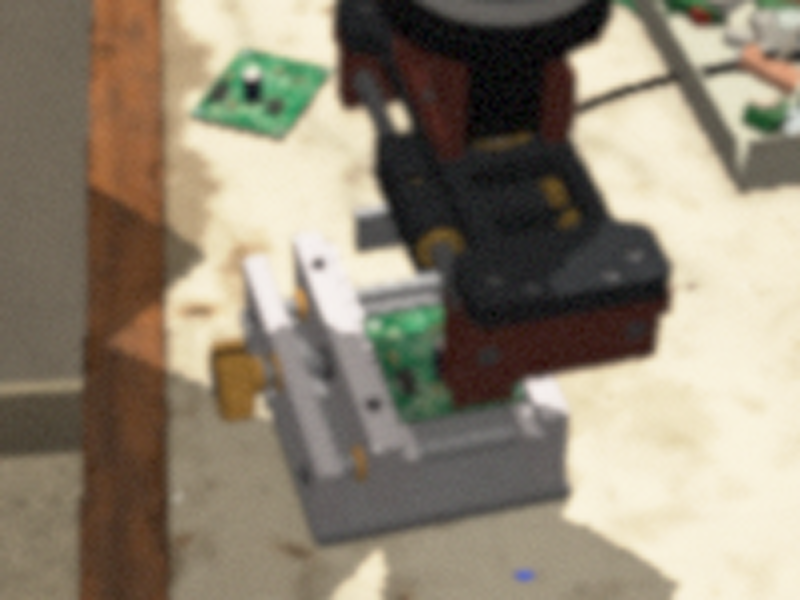

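>>> {"method": "carry_out", "body": {"targets": [[[0,0,0],[0,0,0],0],[[0,0,0],[0,0,-10],0],[[0,0,0],[0,0,-20],0],[[0,0,0],[0,0,-30],0],[[0,0,0],[0,0,-38],0],[[0,0,0],[0,0,-43],0],[[0,0,0],[0,0,-45],0],[[0,0,0],[0,0,-45],0]]}}

```text
t: 14.6
ee_pos: [505.1, -407.8, 32.7]
orientation: [-3.128, -0.28, 0.001]
ft_force: [0.1, 0.0, 0.5]
width: 0.3
```

```bash
python3 - <<'E'
from h import *
o=st(); m=vision.camera_model('wrist'); w=snap('wrist','w11.png'); 
cv2.imwrite('pics/w11c.png',cv2.resize(w[150:400,60:400,::-1],(800,588),interpolation=cv2.INTER_CUBIC))
c,s=np.cos(VP[2]),np.sin(VP[2]); d=np.array(o['ee_pos'])[:2]-VP[:2]; print('vise xy',c*d[0]+s*d[1],-s*d[0]+c*d[1])
E
```

```text
t 14.6 p [ 505.1 -407.8   32.7] o [-3.128e+00 -2.800e-01  1.000e-03] F [0.1 0.  0.5] w 0.3
vise xy -0.3052705672474385 -73.72370730030396
```

View pics/w11c.png

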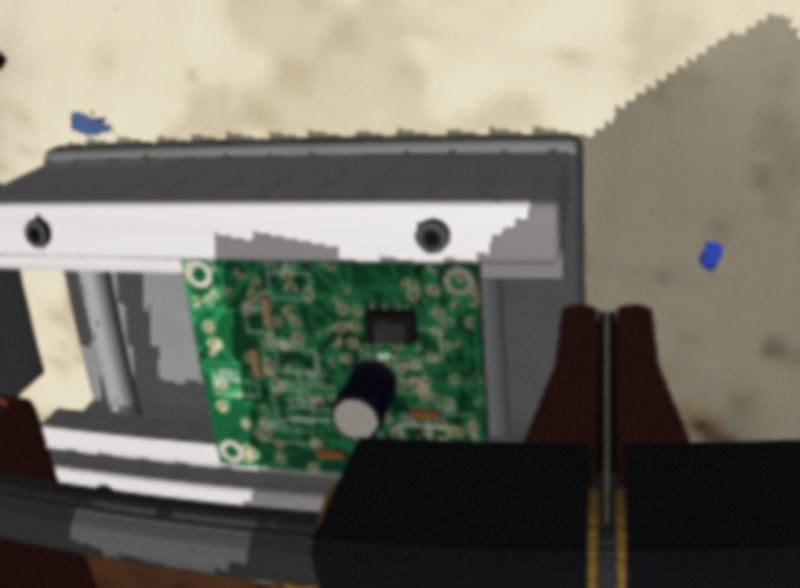

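>>> {"method": "carry_out", "body": {"targets": [[[0,0,0],[-0.9,5,0],0],[[0,0,0],[-1.8,10,0],0],[[0,0,0],[-2.7,15,0],0],[[0,0,0],[-3.6,20,0],0],[[0,0,0],[-4.5,25,0],0],[[0,0,0],[-5.4,30,0],0],[[0,0,0],[-6.3,35,0],0],[[0,0,0],[-7.2,40,0],0],[[0,0,0],[-8.1,45,0],0],[[0,0,0],[-8.1,45,0],0]]}}

```text
t: 15.48
ee_pos: [496.9, -361.9, 33.3]
orientation: [-3.128, -0.281, 0.001]
ft_force: [0.0, -0.0, 0.2]
width: 0.5
```

```bash
python3 - <<'E'
from h import *
o=st(); m=vision.camera_model('wrist'); w=snap('wrist','w12.png'); 
cv2.imwrite('pics/w12c.png',cv2.resize(w[150:400,60:400,::-1],(800,588),interpolation=cv2.INTER_CUBIC))
c,s=np.cos(VP[2]),np.sin(VP[2]); d=np.array(o['ee_pos'])[:2]-VP[:2]; print('vise xy',c*d[0]+s*d[1],-s*d[0]+c*d[1])
E
```

```text
t 15.48 p [ 496.9 -361.9   33.3] o [-3.128e+00 -2.810e-01  1.000e-03] F [ 0.  -0.   0.2] w 0.5
vise xy -0.23627216331572054 -27.063442984638538
```

View pics/w12c.png

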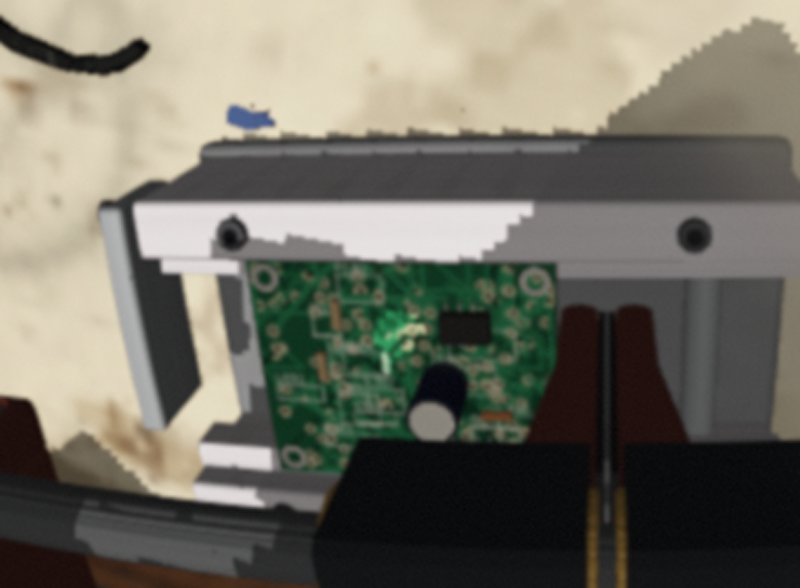

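>>> {"method": "carry_out", "body": {"targets": [[[0,0,0],[-0.7,4,0],0],[[0,0,0],[-1.4,8,0],0],[[0,0,0],[-2.2,12,0],0],[[0,0,0],[-2.9,16,0],0],[[0,0,0],[-3.2,18,0],0],[[0,0,0],[-3.4,19,0],0],[[0,0,0],[-3.6,20,0],0],[[0,0,0],[-3.6,20,0],0]]}}

```text
t: 16.2
ee_pos: [493.6, -342.8, 33.4]
orientation: [-3.129, -0.281, 0.0]
ft_force: [-0.1, 0.4, 0.3]
width: 0.5
```

```bash
python3 - <<'E'
from h import *
o=st(); m=vision.camera_model('wrist'); w=snap('wrist','w13.png'); 
cv2.imwrite('pics/w13c.png',cv2.resize(w[150:400,60:400,::-1],(800,588),interpolation=cv2.INTER_CUBIC))
c,s=np.cos(VP[2]),np.sin(VP[2]); d=np.array(o['ee_pos'])[:2]-VP[:2]; print('vise xy',c*d[0]+s*d[1],-s*d[0]+c*d[1])
E
```

```text
t 16.2 p [ 493.6 -342.8   33.4] o [-3.129 -0.281  0.   ] F [-0.1  0.4  0.3] w 0.5
vise xy -0.11380973858097021 -7.724873797482433
```

View pics/w13c.png

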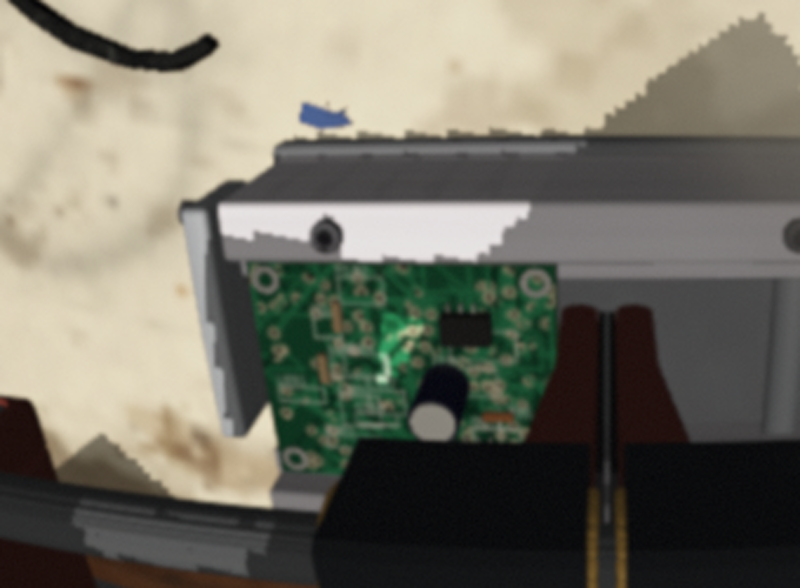

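>>> {"method": "carry_out", "body": {"targets": [[[0,0,0],[-0.1,0.7,0],0],[[0,0,0],[-0.2,1.4,0],0],[[0,0,0],[-0.4,2,0],0],[[0,0,0],[-0.4,2,0],0]]}}

```text
t: 16.58
ee_pos: [493.2, -341.0, 33.4]
orientation: [-3.129, -0.28, 0.0]
ft_force: [-0.2, 0.3, 0.4]
width: 0.5
```

>>> {"method": "carry_out", "body": {"targets": [[[0,0,0],[-0.1,0.5,0],0],[[0,0,0],[-0.2,1,0],0],[[0,0,0],[-0.2,1,0],0]]}}

```text
t: 16.83
ee_pos: [493.0, -340.0, 33.4]
orientation: [-3.129, -0.28, 0.0]
ft_force: [1.2, 0.1, -0.1]
width: 0.4
```

>>> {"method": "carry_out", "body": {"targets": [[[0,0,0],[-0.1,0.5,0],0],[[0,0,0],[-0.2,1,0],0],[[0,0,0],[-0.2,1,0],0]]}}

```text
t: 17.08
ee_pos: [493.2, -339.8, 33.7]
orientation: [3.128, 0.281, 0.001]
ft_force: [-0.8, -3.5, -1.5]
width: 0.5
```

```bash
python3 - <<'E'
from h import *
o=st(); m=vision.camera_model('wrist'); w=snap('wrist','w14.png'); 
cv2.imwrite('pics/w14c.png',cv2.resize(w[230:360,120:300,::-1],(800,578),interpolation=cv2.INTER_CUBIC))
E
```

```text
t 17.08 p [ 493.2 -339.8   33.7] o [3.128e+00 2.810e-01 1.000e-03] F [-0.8 -3.5 -1.5] w 0.5
```

View pics/w14c.png

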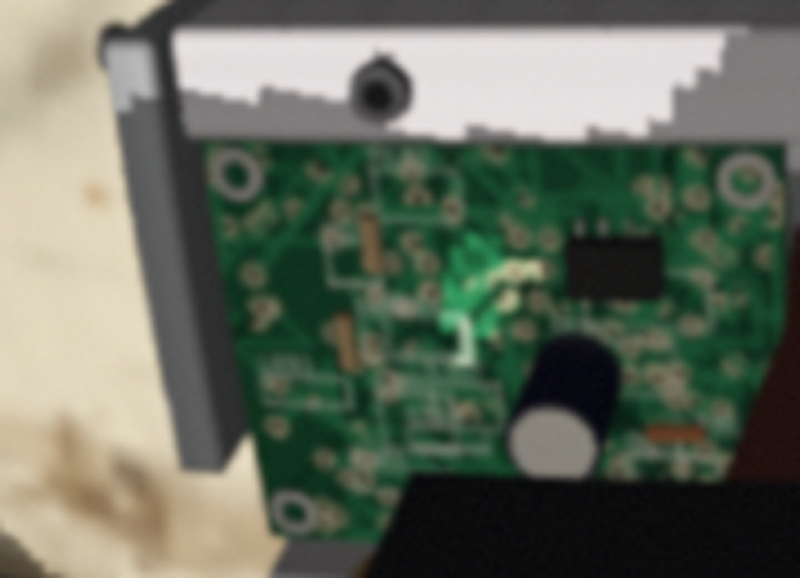

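>>> {"method": "carry_out", "body": {"targets": [[[0,0,0],[-0.1,0.3,0],0],[[0,0,0],[-0.1,0.3,0],0],[[0,0,0],[0.4,-2,0],0],[[0,0,0],[1.8,-10,0],0],[[0,0,0],[4,-22,0],0],[[0,0,0],[5.4,-30,0],0],[[0,0,0],[5.4,-30,5],0],[[0,0,0],[5.4,-30,30],0],[[0,0,0],[5.4,-30,60],0],[[0,0,0],[5.4,-30,90],0]]}}

```text
t: 17.97
ee_pos: [497.5, -368.8, 123.9]
orientation: [-3.127, -0.279, 0.003]
ft_force: [1.3, 0.4, 0.8]
width: 0.8
```

>>> {"method": "carry_out", "body": {"targets": [[[0,0,0],[-20,-8,5],0],[[0,0,0],[-45,-14,10],0],[[0,0,0],[-70,-20,15],0],[[0,0,0],[-90,-20,20],0],[[0,0,0],[-90,-20,20],0],[[0,0,0],[-90,-20,20],0],[[0,0,0],[-90,-20,20],0]]}}

```text
t: 18.55
ee_pos: [409.1, -389.4, 143.7]
orientation: [3.129, 0.28, 0.001]
ft_force: [-0.0, -0.1, -0.3]
width: 0.0
```

```bash
python3 - <<'E'
from h import *
st(); w=snap('wrist','w15.png'); o=st(); m=vision.camera_model('wrist'); 
cv2.imwrite('pics/w15c.png',cv2.resize(w[60:300,160:480,::-1],(800,600),interpolation=cv2.INTER_CUBIC))
q=lambda L:np.round((proj(m,V(VP,L))-[160,60])*2.5).tolist()
print('board',q([(25,66,44),(25,4,44),(-25,4,44),(-25,66,44)]),'rim0',q([(-74,0,50),(-88,0,50)]))
for c in ['wrist','top','side']:
    if c!='wrist': snap(c,c+'15.png')
    for k in ['board','spare_board','flux_pot','brush_flux']:
        for r in place_of(k,c)[:2]: print(c,k,round(r['confidence'],2),np.round(toworld(c,r['point']),1))
print('expected board',V(VP,[(0,35,40)]))
E
```

```text
t 18.55 p [ 409.1 -389.4  143.7] o [3.129e+00 2.800e-01 1.000e-03] F [-0.  -0.1 -0.3] w 0.0
t 18.6 p [ 409.2 -389.2  143.5] o [3.129e+00 2.810e-01 1.000e-03] F [-0.3  0.8 -0.4] w 0.8
board [[28.0, 64.0], [236.0, 47.0], [239.0, 223.0], [34.0, 232.0]] rim0 [[255.0, 396.0], [257.0, 443.0]]
wrist board 0.94 [ 487.2 -302.    36.8]
wrist spare_board 0.92 [ 436.6 -111.8   -1. ]
wrist brush_flux 0.6 [ 4.141e+02 -5.123e+02  3.000e-01]
top board 0.81 [ 486.7 -295.9   38.7]
top spare_board 0.55 [ 433.5 -111.3   -0.5]
top flux_pot 0.55 [4.098e+02 4.210e+01 3.000e-01]
side board 0.81 [ 488.4 -301.    41. ]
side brush_flux 0.73 [ 413.5 -517.1   -1.8]
expected board [[ 486.10203409 -300.75315372   40.        ]]
```

View pics/w15c.png

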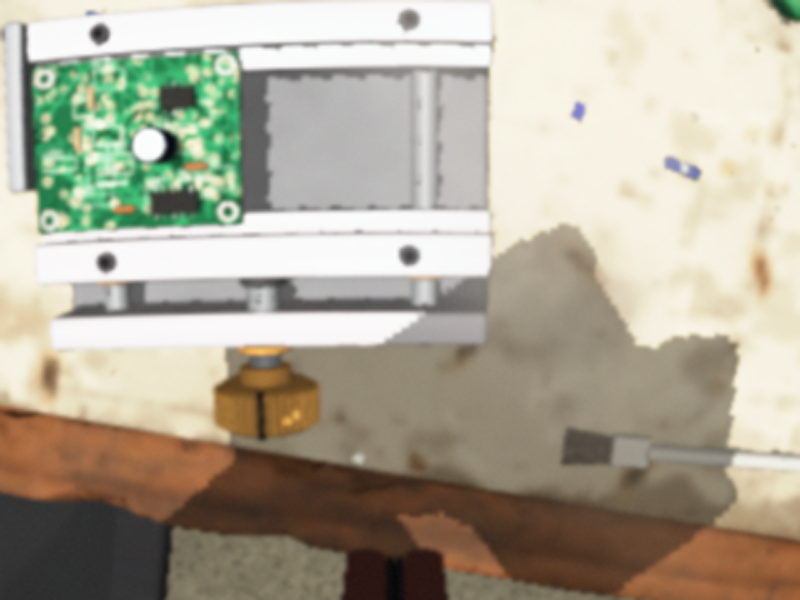

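```bash
python3 - <<'E'
from h import *
m=vision.camera_model('wrist'); w=cv2.imread('pics/w15.png')
q=lambda L:np.round((proj(m,V(VP,L))-[160,60])*2.5,1).tolist()
print('stop inner top',q([(37,66,52),(-13,66,52)]),'jaw ends',q([(37,66,48),(25,-66,48),(-29,-66,48),(-29,66,48)]),'edges',q([(10,66,44),(-13,66,44),(10,4,44)]))
cv2.imwrite('pics/w15d.png',cv2.resize(w[60:160,155:265],(660,600),interpolation=cv2.INTER_CUBIC))
E
```

```text
stop inner top [[18.7, 17.2], [22.5, 189.6]] jaw ends [[24.0, 19.0], [492.3, 39.8], [490.7, 233.4], [30.5, 243.7]] edges [[30.1, 110.8], [32.7, 188.4], [237.9, 96.3]]
```

View pics/w15d.png

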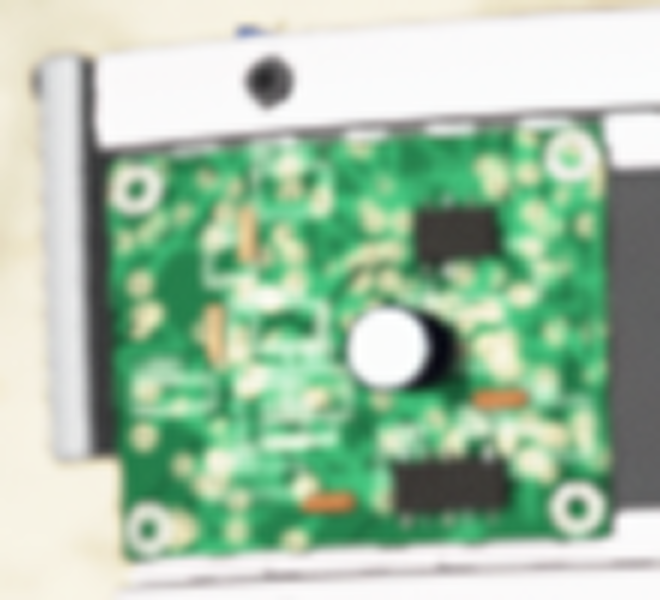

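```bash
python3 - <<'E'
from h import *
st(); print(order.close_job()); st()
E
```

```text
t 19.3 p [ 408.2 -389.1  143.5] o [ 3.129  0.28  -0.   ] F [0.3 0.6 0.2] w 0.6
the job is handed in; nothing more can be done
None
the job is handed in; nothing more can be done
```

The job is handed in at about 19 s. I rolled the thumbwheel two turns loose with the closed fingertips, then pushed the freed board along the jaws to the end stop. The interface gives no verdict, so the results below come from my own checks.

- **Thumbwheel:** it took 11 strokes at about 6 N, with one brief 15.7 N press while I was finding the contact. The witness line came back to the top, within about 5° of two turns.
- **Board:** I pushed it until the wrist force reached 3.5 N against the stop, then backed off. The last wrist picture shows it square and lying on both ledges. The picture puts its edge within about 1 mm of the stop.
- **Board position:** the three cameras placed it within about 5 mm of where it should be, about as close as the networks measure.
- **Other things:** where the networks found the spare board, flux pot and brush, their positions match the start to within about 5 mm. The flux pot was seen only in the top view at the end. The arm was clear, with no force reading, when I handed in.
- **Disagreement:** my first wrist measurement, taken while the arm was still moving, put the vise about 8 mm off. I discarded it and used later wrist and top pictures, which agreed to about 1 mm and 0.6°.

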